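# Clutch pack: separator and lined disc onto the splined hub

### The arm

A 6-joint arm with a two-finger parallel gripper is mounted at the origin on the work surface. World frame = base frame: x ahead of the robot, y to its left, z up, the work surface at z = 0. Lengths are in m, angles in rad, forces in N, time in s.
With the tool pointing down it reaches from about 0.375 to 0.9 m from the base axis. Payload 3.1 kg.
Tool frame: the origin (TCP) lies on the front face of the gripper's body, between the roots of the fingers; the fingertips stand 73 mm ahead of it and the grasp point (between the pads) lies 54 mm ahead of it (manip.finger_overhang is the distance from the TCP to the fingertips, in m); z points along the fingers, y is the direction in which the jaws open and shut (so a half turn about z gives the same grasp; the last joint's range is limited). The gripper opens to 85 mm and grips with 20 to 120 N. Pads are 22 mm wide; open, the fingers measure 114 mm over their backs; the gripper's body (76 mm by 85 mm) begins 54 mm behind the grasp point. The pads swing forward as they close: fully open they stand 13 mm farther back than shut.
Start: joints at [-1.351, 0.527, 1.433, -0, 1.181, -0.178], TCP at [0.242, -0.576, 0.304] pointing down, gripper open.
Joint ranges: [-3.08, 3.08], [-0.75, 2.2], [0.22, 2.44], [-1.43, 4.57], [0, 2.65], [-2.85, 2.85]. Speed limits (rad/s): [2.79, 2.79, 3.14, 3.14, 3.14, 3.14].

### API

Orientations are given as a unit quaternion [x, y, z, w].
In Python, from station import manip gives the robot as it stands.
- The arm moves only by the tool apply_moves, never from a script. Its argument "increments" is a list that holds one entry, the list of rows, each a list of 4 numbers: the shift along the tool's x, y, z in m, then the turn about the tool's z in degrees. In form: [[[dx, dy, dz, spin], ...]]. A call has 1 to 5 rows; each row shifts and turns the pose as measured when the row begins, along the tool's axes as they then stand; what a row does not reach is not made up. A row lasts 1/10 s, in which the tool goes at most 50 mm and 8.59 degrees, less where a joint would pass 70% of its speed; a pose out of reach is approached as far as the arm can. A call with a gripper value outside its range is refused whole. "fingers" is the opening, from 0 (shut) to 1 (fully open), set as the call begins (left out, the last holds). The fingers move at their own pace and stop on an object; "newtons" is the grip in N (left out, the last holds). Time passes only in rows, so rows that do not move let the fingers close. It gives the time, the measured TCP pose, the force and the opening at its end, in the units of the state.
- manip.sense(): the state, without advancing time (a new reading comes with each control period).
- manip.snapshot(name): name is "scene" or "top" or "wrist"; returns (picture, depth): 480x640x3 uint8, red, green, blue; 480x640 float32, m along the optical axis (not along the pixel's ray), 0 where there is no reading.
- manip.camera_model(name): a dict with "mtx" (3x3 intrinsics, pixels), "R" (3x3) and "t" (3): a world point X has camera coordinates R X + t; the wrist camera has in their place "mount" (4x4, takes a point from camera to tool coordinates, whose origin is the TCP and whose axes are the flange's). Camera axes: x right, y down, z forward; pixel columns grow to the right and rows downward; lengths in m; the calibration is good to about 2 mm. A picture is of the moment at which its call begins: read the wrist's pose just before it. camera_model takes no time and is no camera call.
- manip.sign_off(): hands the job in, once; it reports no verdict.
The state is a dict: "t": time; "q": joint angles; "qd": joint speeds; "tau": joint torques, N m; "tcp_pos": TCP position; "tool_rot": TCP orientation; "force": force on the tool from outside, world axes, zero at the start; "ft_torque": the same for the moment, N m; "finger_gap": opening from 0.0 (shut) to 1.0 (fully open).
Only numpy, scipy, OpenCV 4.12 (cv2) and the standard library are available. Lean on these libraries where they do the work, as an engineer would, in place of code of your own. Each camera call takes 0.05 s, during which the arm holds its last target.

### The job

Build up the clutch pack on the upright splined hub, where one lined disc is already in place. First put on the steel separator plate (the one with square lugs round its rim) with its long tab pointing opposite to the tab of the disc already there, then put the loose lined disc on top with its tab opposite to the separator's, so that the tabs alternate. Lower each one on the splines until it sits fully home and flat on the one below, without letting it drop, and let go.

Things in the scene. Friction and masses are not known exactly. Their poses are not given: they have to be found in the camera images.
- hub: Fixed upright hub, lined disc already on it (fixed, underside 10 mm up, boss top 36). Origin on its axis at bench level, x to that disc's tab, z up. Base 124 mm across, 10 high. Post top 88 high, top 18 tapered; core 18 thick, 4 ribs at 45, 135.. degrees from x, reaching 17.5 from axis: plates fit with tab along +-x or +-y, play 3 mm, 13 degrees. Next plate's centre rests 49 high, the one after 75.
- lower_tab (a point): Outer end of the long tab of the lined disc already on the hub: 76 mm from the hub's axis, 13 mm above the bench. Elsewhere lie a tabless plate with a round boss, a spanner, a tin and a clamp: not needed.
- separator_mid (a point): Bare steel separator plate, 0.25 kg, mm: Flange 96 mm across, 6 thick, ONE long tab (22 wide, end 76 from centre). Square boss 46 x 46 rises to 26 above the underside, flats square to the tab: grip across it, tips above flange. Through bore 36 square, a tooth 8 wide mid-side each. Nine square lugs round the rim, to 58 from centre. Point: centre, 13 above underside; x to tab, z up.
- lined_disc_mid (a point): Loose lined disc, 0.25 kg, mm: Flange 96 mm across, 6 thick, ONE long tab (22 wide, end 76 from centre). Square boss 46 x 46 rises to 26 above the underside, flats square to the tab: grip across it, tips above flange. Through bore 36 square, a tooth 8 wide mid-side each. Smooth rim, 8 dark pads (1.5 high) on the flange. Point: centre, 13 above underside; x to tab, z up.

How it is judged:
On the way, in this order (a step that is already met when the one before it is completed fails the run):
1. the separator plate is home on the disc already there, tab opposite (z of separator_mid in the frame of hub between 0.044 and 0.054 m and horizontal distance between separator_mid and hub below 0.01 m and angle between separator_mid's own z axis and vertical below 0.12 rad and x of lower_tab in the frame of separator_mid below -0.05 m and y of lower_tab in the frame of separator_mid between -0.034 and 0.034 m), for 0.2 s.
2. the loose lined disc is home on the separator, tab opposite to the separator's (all of step 1 and z of lined_disc_mid in the frame of hub between 0.07 and 0.08 m and horizontal distance between lined_disc_mid and hub below 0.01 m and angle between lined_disc_mid's own z axis and vertical below 0.12 rad and x of lower_tab in the frame of lined_disc_mid above 0.05 m and y of lower_tab in the frame of lined_disc_mid between -0.034 and 0.034 m), for 0.2 s.
At the end, for the whole second after the job is handed in: At rest on the hub: separator centre within 5 mm of 49 mm above the bench, loose lined disc's within 5 mm of 75 mm, each within 10 mm of the axis and 6.5 degrees of level; separator tab opposite to the lower disc's tab, loose disc's tab over the lower one, to about 24 degrees (all of step 2 and linear speed of each of separator, lined_disc below 0.02 m/s); the robot touches nothing.
It fails at once if the separator is dropped on the hub from about 5 cm or more (horizontal distance between separator_mid and hub below 0.04 m and linear speed of separator above 0.95 m/s).
It fails at once if the lined disc is dropped on the hub from about 5 cm or more (horizontal distance between lined_disc_mid and hub below 0.04 m and linear speed of lined_disc above 0.95 m/s).
It also fails if it takes over 64 s, if anything falls off the work surface, if the arm or the gripper's body presses on something with over 40 N, if the wrist force passes 120 N, or if a joint passes its speed limit or range.

## Working session

There is one attempt and no reset: what is moved stays moved. The work goes in short steps, Python scripts to look and compute and a tool call to move; the robot and the scene stay as the last step left them, time stands still between calls to the robot, and variables do not carry over. Pictures are saved under pics/ and viewed, and the job is handed in when it is done.

Besides the shell and the picture viewer there is one more tool, called after "Request:" in YAML: its name, and indented under it one key for each argument. apply_moves: Moves the arm, as the interface text tells. Its arguments: {"type":"object","properties":{"increments":{"type":"array","items":{"type":"array","items":{"type":"array","items":{"type":"number"}}}},"fingers":{"type":"number"},"newtons":{"type":"number"}},"required":["increments"]}

```bash
ls; mkdir -p pics; python3 - <<'E'
from station import manip
import cv2, numpy as np
s=manip.sense(); print(s)
for n in("scene","top","wrist"):
    p,d=manip.snapshot(n); cv2.imwrite(f"pics/{n}0.png",p[:,:,::-1]); np.save(f"pics/{n}0.npy",d); np.save(f"pics/{n}0rgb.npy",p)
    print(n,manip.camera_model(n))
E
```

```text
pics
{'t': 0.0, 'q': array([-1.35148098e+00,  5.28442589e-01,  1.43391985e+00,  1.23377204e-05,
        1.18139867e+00, -1.78500688e-01]), 'qd': array([-0.00046461, -0.00055201,  0.00174714, -0.00035795,  0.00133794,
       -0.0010486 ]), 'tau': array([ 7.16162249e-04, -4.42346084e+01, -1.78022575e+01, -2.35645366e-04,
        8.43467336e-03, -1.00537324e-05]), 'tcp_pos': array([ 0.24203204, -0.57561678,  0.30294236]), 'tool_rot': array([ 9.80282825e-01,  1.97596578e-01, -1.64214006e-05, -1.08412141e-03]), 'force': array([-0.22556904, -0.18460593,  0.63761493]), 'ft_torque': array([-0.03013381, -0.04526054, -0.05140662]), 'finger_gap': 0.9984000253900926}
scene {'mtx': array([[444.4227108 ,   0.        , 320.51031243],
       [  0.        , 444.4227108 , 235.90103906],
       [  0.        ,   0.        ,   1.        ]]), 'R': array([[-0.52051506,  0.85380068,  0.00940621],
       [ 0.5926136 ,  0.36917078, -0.71590645],
       [-0.61471391, -0.36706584, -0.69813285]]), 't': array([ 0.27563244, -0.29627492,  1.26544548])}
top {'mtx': array([[559.26574346,   0.        , 317.52633308],
       [  0.        , 559.26574346, 237.80087792],
       [  0.        ,   0.        ,   1.        ]]), 'R': array([[-0.02386694, -0.99945169,  0.02294969],
       [-0.99813563,  0.02253301, -0.05672328],
       [ 0.05617506, -0.02426072, -0.99812613]]), 't': array([0.00598872, 0.54208291, 1.04623107])}
wrist {'mtx': array([[352.59902482,   0.        , 320.59597905],
       [  0.        , 352.59902482, 246.0033079 ],
       [  0.        ,   0.        ,   1.        ]]), 'mount': array([[ 1.39267785e-05, -9.50695462e-01, -3.10126003e-01,
         7.95673750e-02],
       [ 9.99999913e-01,  1.42872854e-04, -3.93071835e-04,
         3.04997592e-04],
       [ 4.18000197e-04, -3.10125970e-01,  9.50695381e-01,
        -6.99375745e-02],
       [ 0.00000000e+00,  0.00000000e+00,  0.00000000e+00,
         1.00000000e+00]])}
```

View pics/top0.png

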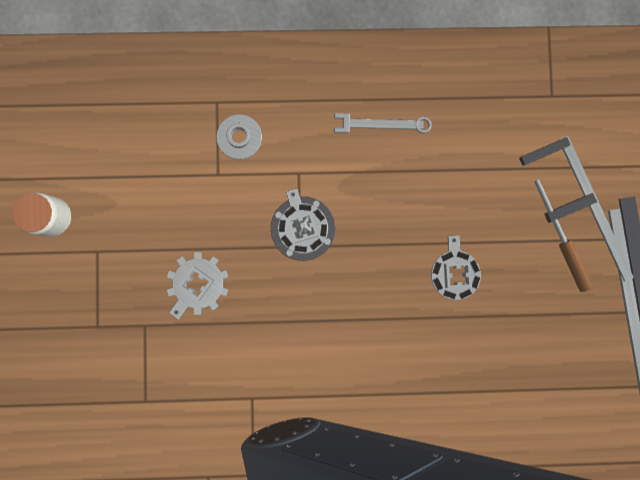

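View pics/scene0.png

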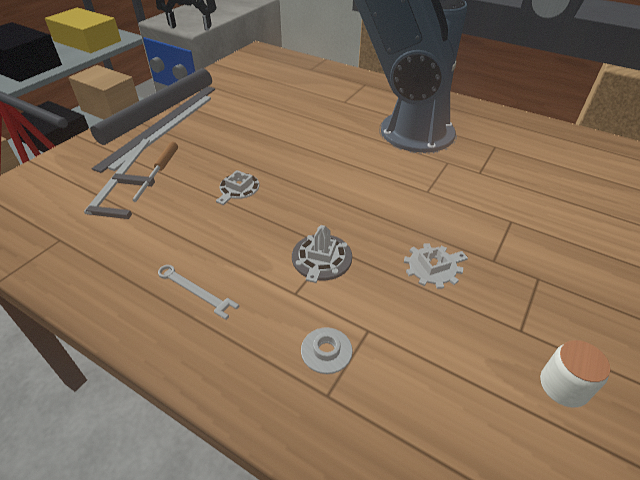

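View pics/wrist0.png

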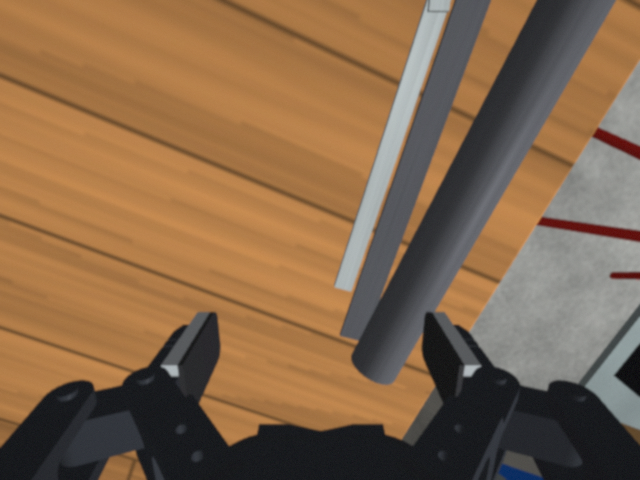

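The top view shows the hub at about (303,228) with its tab end at (293,193). The separator is at (198,283) with its tab end at (177,315), and the loose disc is at (456,275) with its tab end at (454,238). The distractors are elsewhere: plain plate, spanner, clamp and tin. Next I'll measure these three parts.

```bash
cat > h.py <<'E'
import numpy as np, cv2
from scipy.spatial.transform import Rotation as Ro
from station import manip
def pose(s=None):
    s=s or manip.sense(); T=np.eye(4); T[:3,:3]=Ro.from_quat(s['tool_rot']).as_matrix(); T[:3,3]=s['tcp_pos']; return T
def cam(name,T=None):
    m=manip.camera_model(name); K=m['mtx']
    if name=='wrist':
        C=T@m['mount']; return K,C[:3,:3],C[:3,3]
    R=m['R']; return K,R.T,-R.T@m['t']
def ray(name,uv,z,T=None):
    K,R,c=cam(name,T); uv=np.atleast_2d(uv).astype(float)
    d=np.c_[uv,np.ones(len(uv))]@np.linalg.inv(K).T@R.T
    return c+d*((z-c[2])/d[:,2])[:,None]
def cloud(name,D,T=None):
    K,R,c=cam(name,T); v,u=np.mgrid[:D.shape[0],:D.shape[1]]
    d=np.stack([u,v,np.ones_like(u)],-1)@np.linalg.inv(K).T
    return (d*D[...,None])@R.T+c
def proj(name,X,T=None):
    K,R,c=cam(name,T); p=(np.atleast_2d(X)-c)@R@K.T; return p[:,:2]/p[:,2:]
E
python3 - <<'E'
from h import *
D=np.load('pics/top0.npy'); P=np.load('pics/top0rgb.npy'); W=cloud('top',D)
print('table z',np.median(W[380:,20:200,2]),np.std(W[330:380,20:100,2]))
for n,(u0,u1,v0,v1) in dict(sep=(160,235,245,325),hub=(265,340,185,265),disc=(425,490,230,305)).items():
    im=cv2.resize(P[v0:v1,u0:u1],None,fx=8,fy=8,interpolation=cv2.INTER_CUBIC); cv2.imwrite(f'pics/c_{n}.png',im[:,:,::-1])
    hsv=cv2.cvtColor(P[v0:v1,u0:u1],cv2.COLOR_RGB2HSV); m=((hsv[...,1]<70)).astype(np.uint8)
    n_,lab,st,ce=cv2.connectedComponentsWithStats(m); k=1+np.argmax(st[1:,4]); m=(lab==k)
    v,u=np.nonzero(m); zs=W[v0:v1,u0:u1,2][m]
    print(n,st[k],'z pct',np.percentile(zs,[5,25,50,75,95]).round(4))
E
```

```text
table z 0.0008669793313538232 0.0678149445288054
sep [   7    7   61   68 2435] z pct [0.0028 0.0058 0.0075 0.0095 0.0276]
hub [   6    4   64   72 3346] z pct [0.0088 0.0123 0.0163 0.0193 0.0615]
disc [   6    5   50   66 1945] z pct [0.0038 0.0065 0.0083 0.011  0.0283]
```

```bash
python3 - <<'E'
from h import *
a=[cv2.resize(cv2.imread(f'pics/c_{n}.png'),(400,420)) for n in('sep','hub')]
cv2.imwrite('pics/crops.png',np.hstack(a))
D=np.load('pics/top0.npy'); P=np.load('pics/top0rgb.npy'); W=cloud('top',D)
for n,(u0,u1,v0,v1),zf in (('sep',(160,235,245,325),.006),('hub',(265,340,185,265),.016),('disc',(425,490,230,305),.006)):
    sub=P[v0:v1,u0:u1]; hsv=cv2.cvtColor(sub,cv2.COLOR_RGB2HSV)
    m=(hsv[...,1]<70)
    if n=='hub': m&=hsv[...,2]>110
    m=cv2.morphologyEx(m.astype(np.uint8),cv2.MORPH_OPEN,np.ones((1,1)))
    n_,lab,st,ce=cv2.connectedComponentsWithStats(m); m=lab>0 if n=='hub' else lab==1+np.argmax(st[1:,4])
    v,u=np.nonzero(m); X=ray('top',np.c_[u+u0,v+v0],zf)[:,:2]
    c=(X.min(0)+X.max(0))/2
    # top of boss from depth
    Z=W[v0:v1,u0:u1]; b=(abs(Z[...,2]-(zf+.020))<.005)&m.astype(bool)
    bv,bu=np.nonzero(b); B=ray('top',np.c_[bu+u0,bv+v0],zf+.02)[:,:2]
    r=cv2.minAreaRect((B*1000).astype(np.float32)); print(n,'boss',r,len(B))
    c=np.array(r[0])/1000
    for it in range(3):
        # rim fit: pixels between 0.062 and .08 from centre = tab
        d=np.hypot(*(X-c).T); far=X[d>.0625]; 
        t=far.mean(0)-c; 
    print(' tabpts',len(far),'ang',np.degrees(np.arctan2(t[1],t[0])),'maxr',d.max(),'c',c)
E
```

```text
sep boss ((462.6741943359375, 223.2403564453125), (46.70940017700195, 46.74643325805664), 52.79866027832031) 320
 tabpts 98 ang 143.36215799552951 maxr 0.07734130504433098 c [0.46267419 0.22324036]
hub boss ((562.22265625, 21.51190185546875), (46.18284225463867, 45.79731750488281), 14.680135726928711) 290
 tabpts 74 ang 14.858219715800457 maxr 0.07565859202446529 c [0.56222266 0.0215119 ]
disc boss ((466.1685791015625, -269.22662353515625), (45.989810943603516, 48.30665588378906), 1.3454574346542358) 318
 tabpts 85 ang 0.26608356511015896 maxr 0.07637834901450916 c [ 0.46616858 -0.26922662]
```

View pics/crops.png

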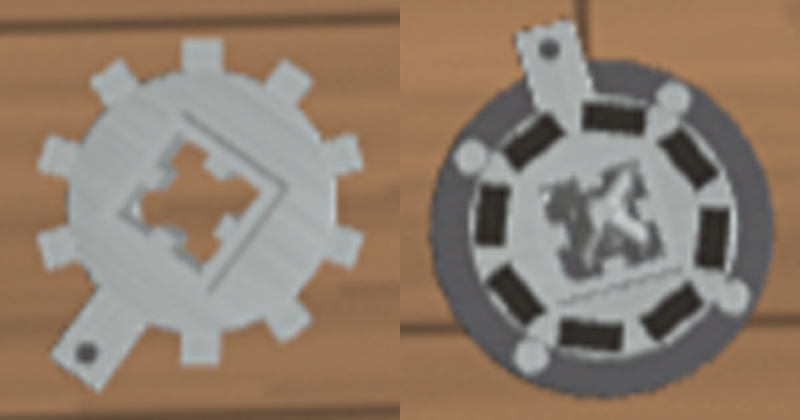

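The sizes check out: bosses come to about 46 mm and tab ends to about 76 mm.

| Part | Centre (x, y), m | Tab angle |
|---|---|---|
| Separator | (.463, .223) | 143° |
| Hub | (.562, .0215) | 14.8° |
| Loose disc | (.466, -.269) | 0.5–1.3° |

I'll move toward the separator first.

```bash
cat >> h.py <<'E'
def togo(x,y,z,phi,T=None):
    T=pose() if T is None else T
    ph=np.degrees(np.arctan2(T[1,0],T[0,0])); d=T[:3,:3].T@(np.array([x,y,z])-T[:3,3])
    s=-((phi-ph+180)%360-180)
    g=manip.sense()
    print('t %.2f tcp %s phi %.1f | todo tool mm %s spin %.1f | F %s gap %.2f tilt %.2fdeg'%(g['t'],T[:3,3].round(4),ph,(d*1000).round(1),s,g['force'].round(1),g['finger_gap'],np.degrees(np.arccos(-T[2,2]))))
E
python3 -c "
from h import *
print(manip.finger_overhang)
togo(.5,-.2,.303,22.8)"
```

```text
0.0726
t 0.15 tcp [ 0.242  -0.5757  0.3031] phi 22.8 | todo tool mm [ 383.4 -246.5    0.7] spin -0.0 | F [-0.2 -0.2 -0.4] gap 1.01 tilt 0.10deg
```

Request:
apply_moves:
  increments:
    - [[0.038,-0.025,0,0],[0.038,-0.025,0,0],[0.038,-0.025,0,0],[0.038,-0.025,0,0],[0.038,-0.025,0,0]]

```text
t: 0.65
tcp_pos: [0.3692, -0.3875, 0.3008]
tool_rot: [0.981, 0.192, -0.001, 0.0]
force: [0.7, 0.3, -0.6]
finger_gap: 1.001
```

Request:
apply_moves:
  increments:
    - [[0.038,-0.025,0,0],[0.038,-0.025,0,0],[0.038,-0.025,0,0],[0.038,-0.025,0,0],[0.038,-0.025,0,0]]

```text
t: 1.15
tcp_pos: [0.5017, -0.1916, 0.2999]
tool_rot: [0.982, 0.191, -0.001, -0.0]
force: [0.3, -0.9, 0.3]
finger_gap: 1.0
```

```bash
python3 -c "
from h import *
togo(.463,.223,.25,53)"
```

```text
t 1.15 tcp [ 0.5017 -0.1916  0.2999] phi 22.0 | todo tool mm [ 119.7 -398.9   50. ] spin -31.0 | F [ 0.3 -0.9  0.3] gap 1.00 tilt 0.09deg
```

Request:
apply_moves:
  increments:
    - [[0.013,-0.044,0.006,0],[0.013,-0.044,0.006,0],[0.013,-0.044,0.006,0],[0.013,-0.044,0.006,0],[0.013,-0.044,0.006,0]]

```text
t: 1.65
tcp_pos: [0.4832, 0.0441, 0.2689]
tool_rot: [0.982, 0.191, 0.003, 0.002]
force: [1.3, -1.0, -0.6]
finger_gap: 1.002
```

Request:
apply_moves:
  increments:
    - [[0.013,-0.044,0.006,0],[0.013,-0.044,0.006,0],[0.013,-0.044,0.006,0],[0,0,0,-8],[0,0,0,-8]]

```text
t: 2.15
tcp_pos: [0.466, 0.1931, 0.2483]
tool_rot: [0.943, 0.334, 0.002, 0.002]
force: [0.6, -0.2, 0.3]
finger_gap: 0.998
```

```bash
python3 -c "
from h import *
togo(.463,.223,.25,53)"
```

```text
t 2.15 tcp [0.466  0.1931 0.2483] phi 39.0 | todo tool mm [ 16.5 -25.1  -1.8] spin -14.0 | F [ 0.6 -0.2  0.3] gap 1.00 tilt 0.25deg
```

Request:
apply_moves:
  increments:
    - [[0.016,-0.025,0,0],[0,0,0,-8],[0,0,0,-6],[0,0,0,0],[0,0,0,0]]

```text
t: 2.65
tcp_pos: [0.4614, 0.2255, 0.2471]
tool_rot: [0.892, 0.452, 0.0, 0.001]
force: [-0.3, 0.6, 0.1]
finger_gap: 0.999
```

```bash
python3 - <<'E'
from h import *
togo(.463,.223,.25,53)
T=pose(); p,d=manip.snapshot('wrist'); cv2.imwrite('pics/w1.png',p[:,:,::-1])
np.savez('pics/w1.npz',T=T,p=p,d=d)
E
```

```text
t 2.65 tcp [0.4614 0.2255 0.2471] phi 53.8 | todo tool mm [-1.   2.8 -2.9] spin 0.8 | F [-0.3  0.6  0.1] gap 1.00 tilt 0.17deg
```

View pics/w1.png

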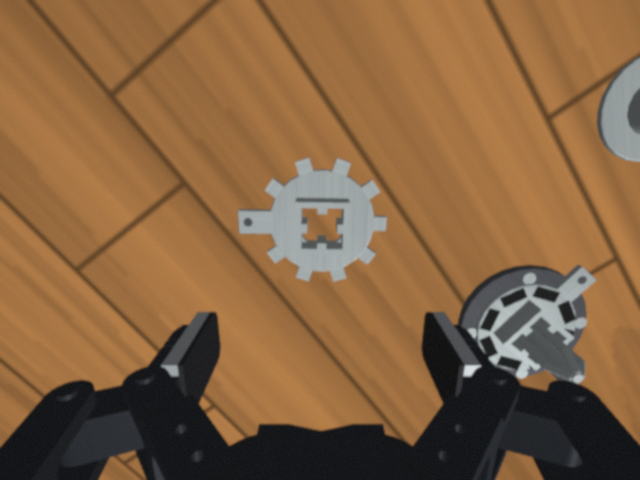

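The wrist view shows the separator centred near (322,225) with its tab to the left at (245,222). The hub is at lower right. I'll measure both from here.

```bash
cat >> h.py <<'E'
def plate(name,p,d,c0,zf,T=None,rmin=.0625,rmax=.08,vmin=0,smax=80):
    W=cloud(name,d,T); m=(cv2.cvtColor(p,cv2.COLOR_RGB2HSV)[...,1]<smax)&(p.max(-1)>vmin)&(d>0)
    K,R,c=cam(name,T)
    near=np.hypot(W[...,0]-c0[0],W[...,1]-c0[1])<.1
    b=m&near&(abs(W[...,2]-zf-.02)<.005)&(np.hypot(W[...,0]-c0[0],W[...,1]-c0[1])<.045)
    v,u=np.nonzero(b); B=ray(name,np.c_[u,v],zf+.02,T)[:,:2]
    r=cv2.minAreaRect((B*1000).astype(np.float32)); ce=np.array(r[0])/1000
    v,u=np.nonzero(m&near); X=ray(name,np.c_[u,v],zf,T)[:,:2]; rr=np.hypot(*(X-ce).T)
    f=X[(rr>rmin)&(rr<rmax)&(1==1)]; t=f.mean(0)-ce
    print('centre',ce.round(4),'boss',np.round(r[1],1),'ang',round(r[2],1),'tab ang %.1f'%np.degrees(np.arctan2(t[1],t[0])),len(f),'rmax %.4f'%rr[rr<rmax].max(),'boss z %.4f'%np.median(W[b][:,2]))
    return ce
E
python3 - <<'E'
from h import *
a=np.load('pics/w1.npz')
plate('wrist',a['p'],a['d'],(.463,.223),.006,a['T'])
plate('wrist',a['p'],a['d'],(.562,.0215),.016,a['T'],rmin=.065,vmin=120)
E
```

```text
centre [0.4628 0.2244] boss [47.  45.7] ang 52.5 tab ang 142.4 381 rmax 0.0764 boss z 0.0260
centre [0.5614 0.0236] boss [46. 49.] ang 14.8 tab ang 13.8 236 rmax 0.0799 boss z 0.0360
```

```bash
python3 - <<'E'
from h import *
a=np.load('pics/w1.npz'); d=a['d']
W=cloud('wrist',d,np.eye(4))
for (u0,u1,v0,v1) in ((165,220,310,375),(425,480,310,375)):
    w=W[v0:v1,u0:u1].reshape(-1,3); w=w[(d[v0:v1,u0:u1].ravel()>0)&(w[:,2]<.15)]
    print(len(w),np.percentile(w,[1,50,99],axis=0).round(4))
E
```

```text
2803 [[-0.01   -0.0553  0.0212]
 [ 0.0081 -0.0428  0.0395]
 [ 0.0115 -0.0421  0.0584]]
2792 [[-0.0097  0.0425  0.0182]
 [ 0.0083  0.0436  0.0387]
 [ 0.0116  0.0559  0.0564]]
```

Request:
apply_moves:
  increments:
    - [[0,0.002,0.045,1],[0,0,0.045,0],[0,0,0.03,0],[0,0,0,0]]

```text
t: 3.1
tcp_pos: [0.4675, 0.2238, 0.1262]
tool_rot: [0.898, 0.44, 0.005, 0.003]
force: [-0.1, -0.1, -0.3]
finger_gap: 1.005
```

```bash
python3 -c "
from h import *
togo(.4628,.224,.089,52.6)"
```

```text
t 3.10 tcp [0.4675 0.2238 0.1262] phi 52.3 | todo tool mm [-3.  -4.1 37.2] spin -0.3 | F [-0.1 -0.1 -0.3] gap 1.01 tilt 0.67deg
```

Open fingertips reach only about 60 mm ahead, so the 73 mm figure is for shut fingers. I'll grip with the TCP at about 0.080.

Request:
apply_moves:
  increments:
    - [[-0.003,-0.004,0.02,0],[0,0,0.01,0],[0,0,0,0]]

```text
t: 3.4
tcp_pos: [0.465, 0.2238, 0.0975]
tool_rot: [0.899, 0.439, 0.007, 0.003]
force: [0.4, -0.4, -0.3]
finger_gap: 1.002
```

```bash
python3 -c "
from h import *
togo(.4628,.224,.080,52.6)"
```

```text
t 3.40 tcp [0.465  0.2238 0.0975] phi 52.1 | todo tool mm [-1.3 -2.  17.5] spin -0.5 | F [ 0.4 -0.4 -0.3] gap 1.00 tilt 0.87deg
```

Request:
apply_moves:
  increments:
    - [[-0.001,-0.002,0.01,0],[0,0,0.006,0],[0,0,0,-0.5],[0,0,0,0]]

```text
t: 3.8
tcp_pos: [0.4655, 0.2248, 0.0837]
tool_rot: [0.897, 0.443, 0.01, 0.004]
force: [-0.1, 0.4, 0.1]
finger_gap: 1.002
```

```bash
python3 -c "
from h import *
togo(.4628,.224,.080,52.6)"
```

```text
t 3.80 tcp [0.4655 0.2248 0.0837] phi 52.6 | todo tool mm [-2.3 -1.7  3.7] spin -0.0 | F [-0.1  0.4  0.1] gap 1.00 tilt 1.28deg
```

Request:
apply_moves:
  increments:
    - [[-0.002,-0.002,0.004,0]]

```text
t: 3.9
tcp_pos: [0.4637, 0.2247, 0.0803]
tool_rot: [0.897, 0.443, 0.012, 0.004]
force: [0.4, -0.0, -0.8]
finger_gap: 1.001
```

```bash
cat >> h.py <<'E'
def tilt():
    T=pose(); z=T[:3,2]; print('t %.2f tool z world'%manip.sense()['t'],np.degrees(z[:2]).round(2),'deg; in tool axes (rx,ry)',np.degrees(T[2,:2]).round(2))
E
python3 -c "
from h import *
tilt();togo(.4628,.224,.080,52.6)"
```

```text
t 3.90 tool z world [1.42 0.17] deg; in tool axes (rx,ry) [1.   1.02]
t 3.90 tcp [0.4637 0.2247 0.0803] phi 52.6 | todo tool mm [-1.1 -0.3  0.2] spin -0.0 | F [ 0.4 -0.  -0.8] gap 1.00 tilt 1.43deg
```

Request:
apply_moves:
  increments:
    - [[0,0,0,0],[0,0,0,0]]

```text
t: 4.1
tcp_pos: [0.463, 0.2246, 0.0801]
tool_rot: [0.897, 0.443, 0.011, 0.004]
force: [-0.2, 0.1, 0.6]
finger_gap: 1.004
```

```bash
python3 -c "
from h import *
tilt();togo(.4628,.224,.080,52.6)"
```

```text
t 4.10 tool z world [1.36 0.16] deg; in tool axes (rx,ry) [0.95 0.99]
t 4.10 tcp [0.463  0.2246 0.0801] phi 52.6 | todo tool mm [-0.6  0.2  0.1] spin -0.0 | F [-0.2  0.1  0.6] gap 1.00 tilt 1.37deg
```

Request:
apply_moves:
  increments:
    - [[0,0,0,0],[0,0,0,0],[0,0,0,0],[0,0,0,0],[0,0,0,0]]
  fingers: 0
  newtons: 40

```text
t: 4.6
tcp_pos: [0.4629, 0.2246, 0.0806]
tool_rot: [0.897, 0.443, 0.011, 0.004]
force: [0.3, 1.0, -0.8]
finger_gap: 0.526
```

Request:
apply_moves:
  increments:
    - [[0,0,0,0],[0,0,0,0]]

```text
t: 4.8
tcp_pos: [0.4629, 0.2246, 0.0806]
tool_rot: [0.897, 0.443, 0.011, 0.004]
force: [-0.6, 0.4, -0.7]
finger_gap: 0.528
```

```bash
python3 -c "
from h import *
tilt();togo(.4628,.224,.080,52.6)
p,d=manip.snapshot('wrist');cv2.imwrite('pics/w2.png',p[:,:,::-1])"
```

```text
t 4.80 tool z world [1.36 0.16] deg; in tool axes (rx,ry) [0.95 0.99]
t 4.80 tcp [0.4629 0.2246 0.0806] phi 52.6 | todo tool mm [-0.6  0.3  0.6] spin -0.0 | F [-0.6  0.4 -0.7] gap 0.53 tilt 1.37deg
```

View pics/w2.png

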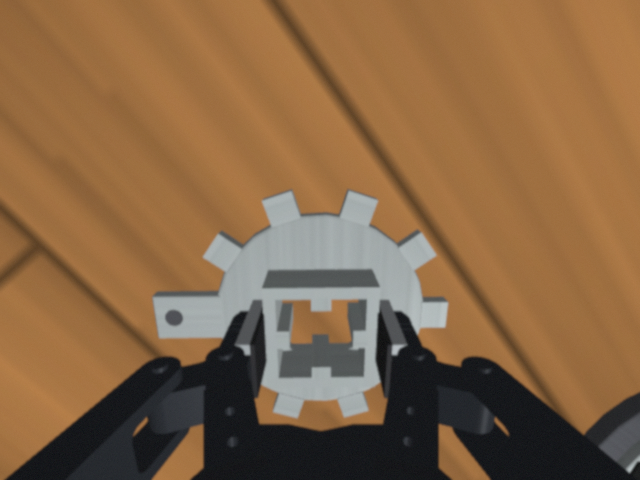

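The gap is 0.528 × 85 ≈ 45 mm, so it is gripped square on the boss with the tab at left (174,318). Next I lift it.

Request:
apply_moves:
  increments:
    - [[0,0,-0.01,0],[0,0,-0.03,0],[0,0,-0.03,0],[0,0,-0.03,0],[0,0,-0.03,0]]
  newtons: 60

```text
t: 5.35
tcp_pos: [0.4565, 0.2232, 0.2113]
tool_rot: [0.897, 0.443, 0.004, 0.002]
force: [0.6, 0.2, -2.3]
finger_gap: 0.522
```

Request:
apply_moves:
  increments:
    - [[0,0,-0.01,-8],[0,0,0,-8],[0,0,0,-8],[0,0,0,-8],[0,0,0,-8]]

```text
t: 5.85
tcp_pos: [0.456, 0.2234, 0.2293]
tool_rot: [0.681, 0.732, 0.007, 0.006]
force: [1.0, 0.3, -1.4]
finger_gap: 0.523
```

```bash
python3 -c "
from h import *
tilt();togo(.562,.022,.215,104.6)"
```

```text
t 5.85 tool z world [1.1 0.1] deg; in tool axes (rx,ry) [0.03 1.1 ]
t 5.85 tcp [0.456  0.2234 0.2293] phi 94.1 | todo tool mm [-208.5   91.1   16. ] spin -10.5 | F [ 1.   0.3 -1.4] gap 0.52 tilt 1.10deg
```

Request:
apply_moves:
  increments:
    - [[-0.03,0.013,0,0],[-0.03,0.013,0,0],[-0.03,0.013,0,0],[-0.03,0.013,0,0],[-0.03,0.013,0,0]]

```text
t: 6.35
tcp_pos: [0.5286, 0.078, 0.2316]
tool_rot: [0.677, 0.736, 0.006, 0.004]
force: [0.7, 0.1, -2.8]
finger_gap: 0.52
```

```bash
python3 -c "
from h import *
tilt();togo(.562,.022,.215,104.6)"
```

```text
t 6.35 tool z world [0.75 0.17] deg; in tool axes (rx,ry) [0.11 0.76]
t 6.35 tcp [0.5286 0.078  0.2316] phi 94.8 | todo tool mm [-58.6  28.4  16.9] spin -9.8 | F [ 0.7  0.1 -2.8] gap 0.52 tilt 0.77deg
```

Request:
apply_moves:
  increments:
    - [[-0.028,0.014,0,0],[-0.028,0.014,0,0],[0,0,0,-5],[0,0,0,-5],[0,0,0,0]]

```text
t: 6.85
tcp_pos: [0.5625, 0.0169, 0.233]
tool_rot: [0.611, 0.792, 0.005, 0.004]
force: [0.7, -0.4, -1.9]
finger_gap: 0.522
```

```bash
python3 - <<'E'
from h import *
tilt();togo(.562,.022,.215,104.6)
T=pose(); p,d=manip.snapshot('wrist'); cv2.imwrite('pics/w3.png',p[:,:,::-1]); np.savez('pics/w3.npz',T=T,p=p,d=d)
p,d=manip.snapshot('scene'); cv2.imwrite('pics/s3.png',cv2.resize(p[150:330,220:460,::-1],None,fx=3,fy=3)); np.savez('pics/s3.npz',T=T,p=p,d=d)
E
```

```text
t 6.85 tool z world [0.74 0.12] deg; in tool axes (rx,ry) [-0.07  0.74]
t 6.85 tcp [0.5625 0.0169 0.233 ] phi 104.7 | todo tool mm [ 5.1  0.6 18. ] spin 0.1 | F [ 0.7 -0.4 -1.9] gap 0.52 tilt 0.74deg
```

View pics/w3.png

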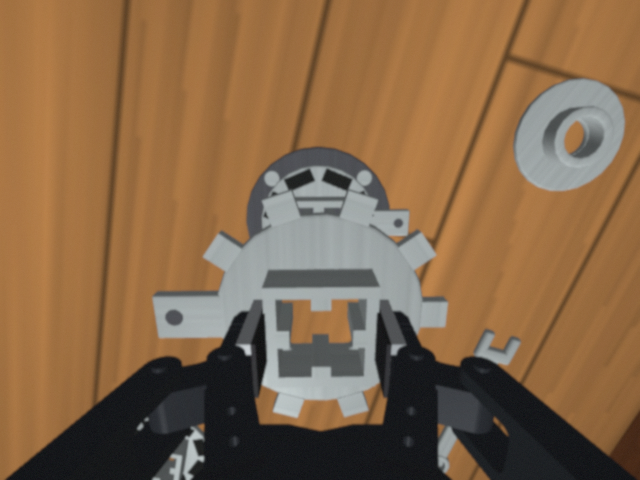

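View pics/s3.png

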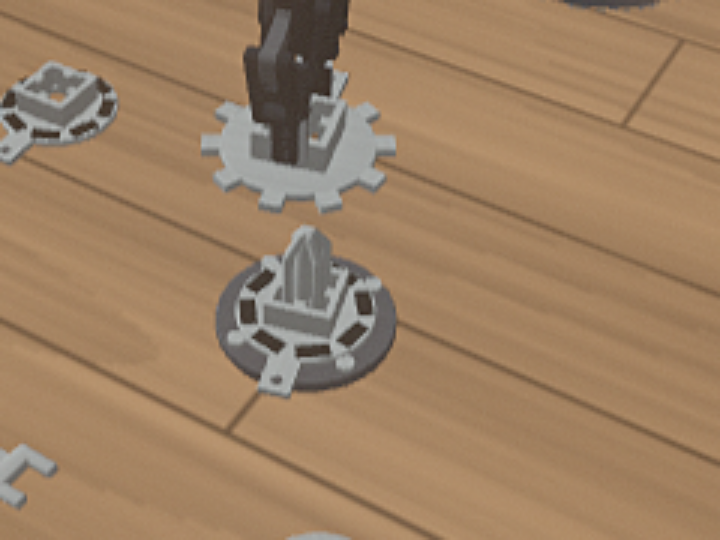

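Tabs look opposite and parallel in the wrist view: separator tab at (174,317), lower tab at (397,222). After correcting for the grip offset and tilt, the TCP target is about (.561, .024). I'll lower to just above the post and look again.

Request:
apply_moves:
  increments:
    - [[0.007,-0.001,0.01,0],[0,0,0.02,0],[0,0,0.015,0],[0,0,0,0],[0,0,0,0]]

```text
t: 7.45
tcp_pos: [0.5573, 0.0281, 0.1854]
tool_rot: [0.612, 0.791, 0.004, 0.003]
force: [-0.6, -0.7, -2.2]
finger_gap: 0.523
```

```bash
python3 - <<'E'
from h import *
tilt();togo(.561,.024,.18,104.6)
T=pose(); p,d=manip.snapshot('wrist'); cv2.imwrite('pics/w4.png',p[:,:,::-1]); np.savez('pics/w4.npz',T=T,p=p,d=d)
p,d=manip.snapshot('scene'); cv2.imwrite('pics/s4.png',cv2.resize(p[190:310,260:400,::-1],None,fx=5,fy=5)); np.savez('pics/s4.npz',T=T,p=p,d=d)
E
```

```text
t 7.45 tool z world [0.56 0.2 ] deg; in tool axes (rx,ry) [0.06 0.6 ]
t 7.45 tcp [0.5573 0.0281 0.1854] phi 104.5 | todo tool mm [-4.9  2.5  5.5] spin -0.1 | F [-0.6 -0.7 -2.2] gap 0.52 tilt 0.60deg
```

View pics/w4.png

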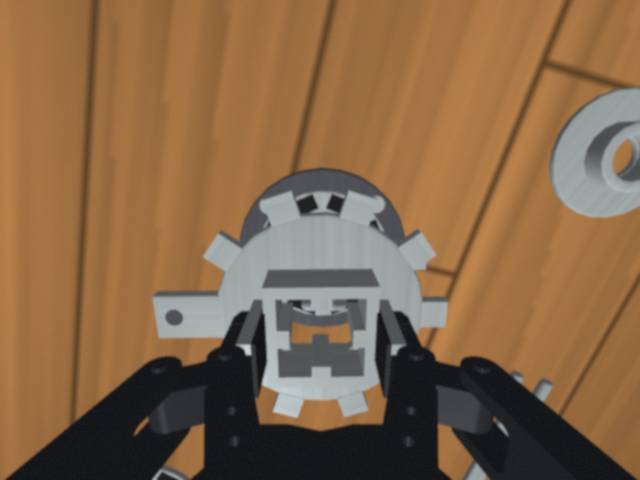

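View pics/s4.png

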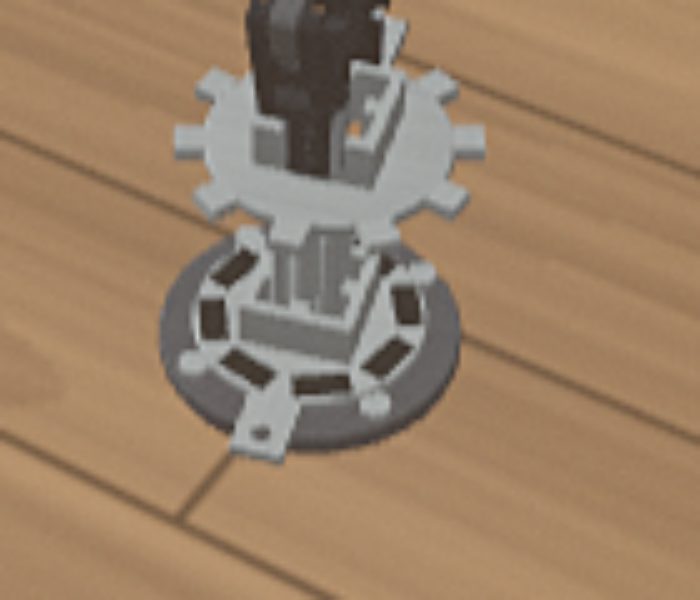

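```bash
cat >> h.py <<'E'
from scipy.optimize import least_squares
def circ(name,d,z,r,c0,T,tol=.003,excl=None,pts=False):
    """fit circle radius r at plane z: outermost pixels per bearing"""
    W=cloud(name,d,T); m=(d>0)&(abs(W[...,2]-z)<tol)&(np.hypot(W[...,0]-c0[0],W[...,1]-c0[1])<r+.012)
    v,u=np.nonzero(m); X=ray(name,np.c_[u,v],z,T)[:,:2]
    dd=X-np.array(c0); a=(np.degrees(np.arctan2(dd[:,1],dd[:,0]))//3).astype(int); q=np.hypot(*dd.T)
    E=np.array([X[a==k][np.argmax(q[a==k])] for k in np.unique(a)])
    f=least_squares(lambda c:np.hypot(*(E-c).T)-r,c0,loss='soft_l1',f_scale=.0007)
    res=np.hypot(*(E-f.x).T)-r; ok=abs(res)<.0012
    print(name,'circle r',r,'centre',f.x.round(4),'inliers',ok.sum(),'/',len(E)); return f.x
E
python3 - <<'E'
from h import *
a=np.load('pics/w4.npz'); T=a['T']; d=a['d']
circ('wrist',d,.01,.062,(.562,.022),T)
zf=T[2,3]-.0805+.006
W=cloud('wrist',d,T); print('flange z',np.median(W[225:260,300:340,2]),zf)
for z in (zf,): circ('wrist',d,z,.048,(.558,.026),T); circ('wrist',d,z,.058,(.558,.026),T)
b=np.load('pics/s4.npz'); circ('scene',b['d'],.01,.062,(.562,.022),None); circ('scene',b['d'],zf,.058,(.558,.026),None)
E
```

```text
wrist circle r 0.062 centre [0.5622 0.022 ] inliers 64 / 71
flange z 0.11019396910023932 0.11093051308558681
wrist circle r 0.048 centre [0.5572 0.0274] inliers 36 / 102
wrist circle r 0.058 centre [0.5573 0.0259] inliers 24 / 102
scene circle r 0.062 centre [0.5626 0.0226] inliers 60 / 91
scene circle r 0.058 centre [0.5576 0.0267] inliers 26 / 101
```

Three camera estimates agree to about 1 mm. The plate needs about (-5.5, +3) mm in the tool x, y directions.

Request:
apply_moves:
  increments:
    - [[-0.005,0.003,0.0,0],[0,0,0.005,0],[0,0,0,0]]

```text
t: 7.85
tcp_pos: [0.5632, 0.0235, 0.1824]
tool_rot: [0.612, 0.791, 0.006, 0.005]
force: [-0.5, -0.2, -2.8]
finger_gap: 0.522
```

```bash
python3 - <<'E'
from h import *
tilt();togo(.5618,.023,.175,104.6)
E
```

```text
t 7.85 tool z world [0.83 0.16] deg; in tool axes (rx,ry) [-0.06  0.85]
t 7.85 tcp [0.5632 0.0235 0.1824] phi 104.5 | todo tool mm [-0.1 -1.6  7.3] spin -0.1 | F [-0.5 -0.2 -2.8] gap 0.52 tilt 0.85deg
```

Request:
apply_moves:
  increments:
    - [[0,-0.0015,0.005,0],[0,0,0.005,0],[0,0,0.004,0],[0,0,0,0]]

```text
t: 8.25
tcp_pos: [0.562, 0.0228, 0.1674]
tool_rot: [0.612, 0.791, 0.006, 0.005]
force: [-0.5, -0.4, -2.2]
finger_gap: 0.523
```

```bash
python3 - <<'E'
from h import *
tilt();togo(.5618,.023,.165,104.6)
T=pose(); p,d=manip.snapshot('wrist'); cv2.imwrite('pics/w5.png',p[:,:,::-1]); np.savez('pics/w5.npz',T=T,p=p,d=d)
p,d=manip.snapshot('scene'); cv2.imwrite('pics/s5.png',cv2.resize(p[190:310,260:400,::-1],None,fx=5,fy=5))
c=circ('wrist',np.load('pics/w5.npz')['d'],.01,.062,(.562,.022),T)
E
```

```text
t 8.25 tool z world [0.86 0.15] deg; in tool axes (rx,ry) [-0.07  0.88]
t 8.25 tcp [0.562  0.0228 0.1674] phi 104.5 | todo tool mm [ 0.3 -0.1  2.4] spin -0.1 | F [-0.5 -0.4 -2.2] gap 0.52 tilt 0.88deg
wrist circle r 0.062 centre [0.5622 0.022 ] inliers 61 / 70
```

View pics/w5.png

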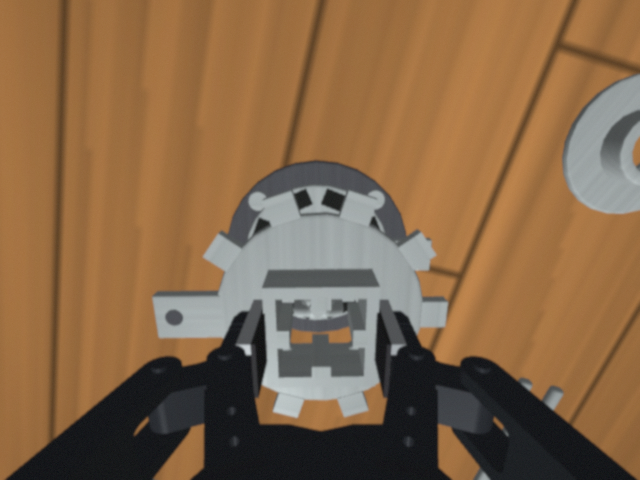

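View pics/s5.png

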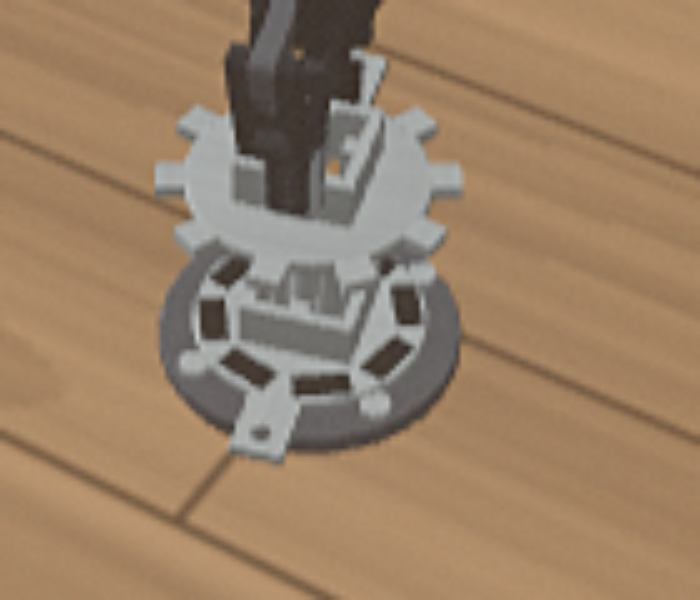

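```bash
python3 - <<'E'
from h import *
a=np.load('pics/w5.npz'); T=a['T'];d=a['d']
for z in (.01,.036,.07,.088): print(z,proj('wrist',[.5622,.022,z],T).round(0))
p=a['p'][280:400,250:390]; cv2.imwrite('pics/w5c.png',cv2.resize(p[:,:,::-1],None,fx=5,fy=5))
W=cloud('wrist',d,T); print(W[295:320:4,318].round(3)); print(proj('wrist',[.562,.024,.113],T))
E
```

```text
0.01 [[317. 254.]]
0.036 [[317. 268.]]
0.07 [[318. 292.]]
0.088 [[318. 309.]]
[[ 0.557  0.04   0.112]
 [ 0.558  0.039  0.112]
 [ 0.558  0.037  0.112]
 [ 0.559  0.035  0.112]
 [ 0.563  0.021  0.088]
 [ 0.563  0.019  0.088]
 [ 0.574 -0.023  0.015]]
[[319.15307534 334.27400692]]
```

View pics/w5c.png

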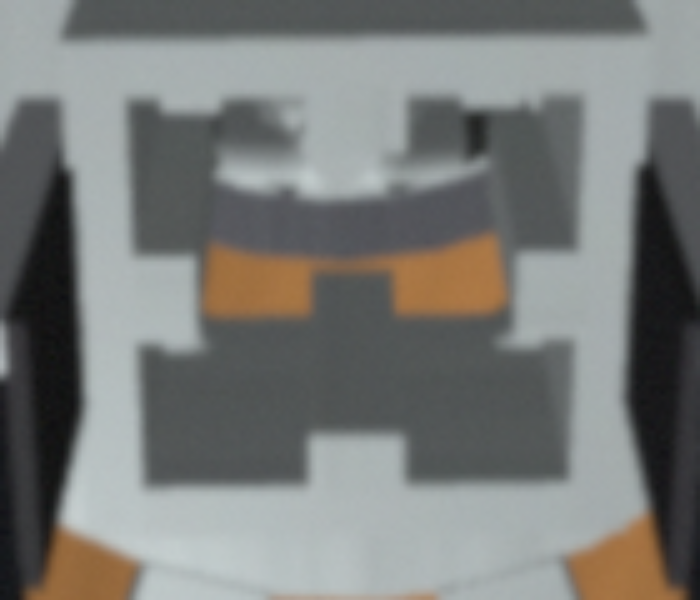

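Through the bore the post tip shows at about (318,312), near z 0.088 and (.563, .020), so it lines up with the bore. I'll lower gently.

Request:
apply_moves:
  increments:
    - [[0,0,0.005,0],[0,0,0.005,0],[0,0,0.005,0],[0,0,0,0]]

```text
t: 8.75
tcp_pos: [0.5628, 0.0228, 0.1518]
tool_rot: [0.612, 0.791, 0.006, 0.006]
force: [0.1, -0.3, -1.2]
finger_gap: 0.521
```

```bash
python3 - <<'E'
from h import *
tilt();togo(.5618,.023,.1165,104.6)
E
```

```text
t 8.75 tool z world [0.97 0.14] deg; in tool axes (rx,ry) [-0.11  0.97]
t 8.75 tcp [0.5628 0.0228 0.1518] phi 104.5 | todo tool mm [ 0.5 -1.5 35.3] spin -0.1 | F [ 0.1 -0.3 -1.2] gap 0.52 tilt 0.97deg
```

Request:
apply_moves:
  increments:
    - [[0.0005,-0.001,0.005,0],[0,0,0.005,0],[0,-0.0003,0.005,0],[0,0,0,0]]

```text
t: 9.15
tcp_pos: [0.5615, 0.0231, 0.1353]
tool_rot: [0.612, 0.791, 0.006, 0.006]
force: [-0.3, 0.7, -2.4]
finger_gap: 0.524
```

```bash
python3 - <<'E'
from h import *
tilt();togo(.5618,.023,.1165,104.6)
E
```

```text
t 9.15 tool z world [0.94 0.14] deg; in tool axes (rx,ry) [-0.1   0.95]
t 9.15 tcp [0.5615 0.0231 0.1353] phi 104.5 | todo tool mm [-0.1 -0.1 18.8] spin -0.1 | F [-0.3  0.7 -2.4] gap 0.52 tilt 0.95deg
```

No contact forces, so it is sliding freely on the splines.

Request:
apply_moves:
  increments:
    - [[0,0,0.005,0],[0,-0.0003,0.005,0],[0,0,0.003,0],[0,0,0,0]]

```text
t: 9.55
tcp_pos: [0.5616, 0.023, 0.121]
tool_rot: [0.612, 0.791, 0.006, 0.006]
force: [-1.3, 0.4, -1.8]
finger_gap: 0.524
```

Request:
apply_moves:
  increments:
    - [[0,0,0.002,0],[0,0,0.002,0],[0,0,0.001,0],[0,0,0,0]]

```text
t: 9.95
tcp_pos: [0.5621, 0.0228, 0.1173]
tool_rot: [0.612, 0.791, 0.006, 0.006]
force: [-0.4, 0.0, -2.4]
finger_gap: 0.52
```

```bash
python3 - <<'E'
from h import *
tilt();togo(.5618,.023,.1165,104.6)
E
```

```text
t 9.95 tool z world [1.03 0.12] deg; in tool axes (rx,ry) [-0.14  1.02]
t 9.95 tcp [0.5621 0.0228 0.1173] phi 104.5 | todo tool mm [ 0.2 -0.3  0.8] spin -0.1 | F [-0.4  0.  -2.4] gap 0.52 tilt 1.03deg
```

Request:
apply_moves:
  increments:
    - [[0,0,0.001,0],[0,0,0.001,0],[0,0,0,0]]

```text
t: 10.25
tcp_pos: [0.5623, 0.0227, 0.1172]
tool_rot: [0.612, 0.791, 0.007, 0.007]
force: [-0.3, -1.2, -2.6]
finger_gap: 0.521
```

```bash
python3 - <<'E'
from h import *
tilt();togo(.5618,.023,.1165,104.6)
E
```

```text
t 10.25 tool z world [1.09 0.1 ] deg; in tool axes (rx,ry) [-0.17  1.08]
t 10.25 tcp [0.5623 0.0227 0.1172] phi 104.5 | todo tool mm [ 0.4 -0.5  0.7] spin -0.1 | F [-0.3 -1.2 -2.6] gap 0.52 tilt 1.09deg
```

Request:
apply_moves:
  increments:
    - [[0,0,0.002,0],[0,0,0.002,0]]

```text
t: 10.45
tcp_pos: [0.5625, 0.0224, 0.1167]
tool_rot: [0.612, 0.791, 0.006, 0.007]
force: [-4.8, 0.7, 21.1]
finger_gap: 0.518
```

```bash
python3 - <<'E'
from h import *
tilt();togo(.5618,.023,.1165,104.6)
p,d=manip.snapshot('scene'); cv2.imwrite('pics/s6.png',cv2.resize(p[190:310,260:400,::-1],None,fx=5,fy=5))
E
```

```text
t 10.45 tool z world [1.12 0.07] deg; in tool axes (rx,ry) [-0.21  1.1 ]
t 10.45 tcp [0.5625 0.0224 0.1167] phi 104.5 | todo tool mm [ 0.8 -0.6  0.1] spin -0.1 | F [-4.8  0.7 21.1] gap 0.52 tilt 1.12deg
```

View pics/s6.png

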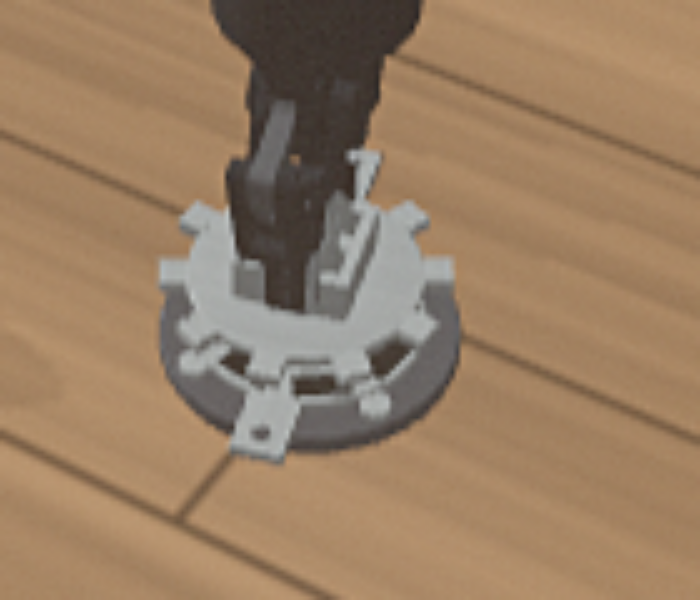

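Contact came at 21 N at the expected height and the picture shows it seated with tabs opposite. I'll relieve the push and release.

Request:
apply_moves:
  increments:
    - [[0,0,-0.0005,0],[0,0,0,0],[0,0,0,0],[0,0,0,0],[0,0,0,0]]
  fingers: 1

```text
t: 11.0
tcp_pos: [0.5637, 0.0223, 0.1174]
tool_rot: [0.612, 0.791, 0.007, 0.009]
force: [0.1, 0.5, 0.5]
finger_gap: 1.002
```

Request:
apply_moves:
  increments:
    - [[0,0,-0.005,0],[0,0,-0.02,0],[0,0,-0.03,0],[0,0,-0.03,0],[0,0,-0.03,0]]

```text
t: 11.5
tcp_pos: [0.5584, 0.0224, 0.231]
tool_rot: [0.612, 0.791, 0.004, 0.003]
force: [0.4, 0.2, -0.0]
finger_gap: 1.003
```

```bash
python3 - <<'E'
from h import *
tilt();togo(.466,-.269,.25,1)
T=pose(); p,d=manip.snapshot('wrist'); cv2.imwrite('pics/w7.png',p[:,:,::-1]); np.savez('pics/w7.npz',T=T,p=p,d=d)
plate('wrist',p,d,(.562,.022),.042,T,rmin=.066,vmin=120)
circ('wrist',d,.01,.062,(.562,.022),T)
E
```

```text
t 11.50 tool z world [0.54 0.16] deg; in tool axes (rx,ry) [0.02 0.57]
t 11.50 tcp [0.5584 0.0224 0.231 ] phi 104.5 | todo tool mm [-259.  -162.2  -20.7] spin 103.5 | F [ 0.4  0.2 -0. ] gap 1.00 tilt 0.57deg
centre [0.5641 0.0212] boss [46.1 46.2] ang 14.4 tab ang -166.8 446 rmax 0.0777 boss z 0.0620
wrist circle r 0.062 centre [0.5623 0.0218] inliers 58 / 72
```

View pics/w7.png

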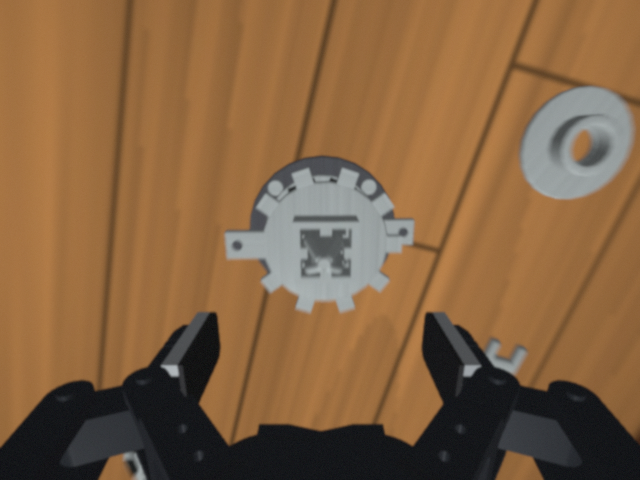

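The separator is home: boss top at z 0.062 as expected, centre within 2 mm, tab at -166.8° against an ideal of -165.3°. Next, the loose disc.

Request:
apply_moves:
  increments:
    - [[-0.032,-0.02,0,0],[-0.032,-0.02,0,0],[-0.032,-0.02,0,0],[-0.032,-0.02,0,0],[-0.032,-0.02,0,0]]

```text
t: 12.05
tcp_pos: [0.5063, -0.159, 0.2393]
tool_rot: [0.608, 0.794, 0.009, 0.012]
force: [1.1, -0.5, -0.4]
finger_gap: 0.997
```

Request:
apply_moves:
  increments:
    - [[-0.032,-0.02,0,0],[-0.032,-0.02,0,0],[0,0,0,7],[0,0,0,7],[0,0,0,0]]

```text
t: 12.55
tcp_pos: [0.4816, -0.2407, 0.2393]
tool_rot: [0.706, 0.708, 0.01, 0.013]
force: [0.7, 0.1, -0.5]
finger_gap: 1.002
```

```bash
python3 - <<'E'
from h import *
tilt();togo(.466,-.269,.23,91)
T=pose(); p,d=manip.snapshot('wrist'); cv2.imwrite('pics/w8.png',p[:,:,::-1]); np.savez('pics/w8.npz',T=T,p=p,d=d)
plate('wrist',p,d,(.466,-.269),.006,T,rmin=.055)
circ('wrist',d,.006,.048,(.466,-.269),T)
E
```

```text
t 12.55 tool z world [ 1.9  -0.25] deg; in tool axes (rx,ry) [-0.25  1.9 ]
t 12.55 tcp [ 0.4816 -0.2407  0.2393] phi 90.2 | todo tool mm [-28.2 -16.    8.9] spin -0.8 | F [ 0.7  0.1 -0.5] gap 1.00 tilt 1.92deg
centre [ 0.4657 -0.2689] boss [46.  47.7] ang 1.4 tab ang 1.7 565 rmax 0.0767 boss z 0.0259
wrist circle r 0.048 centre [ 0.4662 -0.269 ] inliers 109 / 120
```

View pics/w8.png

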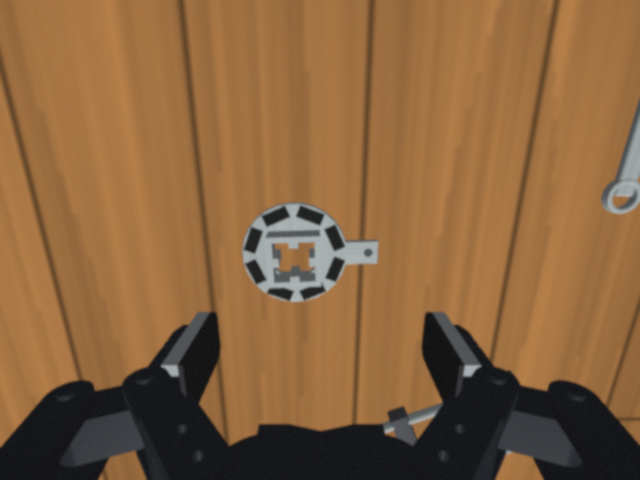

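The disc is centred at (295,258), giving (.466, -.269), with its tab to the right at (368,252) and an angle of about 1.3°. I'll move over it and descend.

Request:
apply_moves:
  increments:
    - [[-0.028,-0.018,0.01,-0.5],[0,0,0.03,-0.5],[0,0,0.03,0],[0,0,0.03,0],[0,0,0,0]]

```text
t: 13.1
tcp_pos: [0.4692, -0.2694, 0.1382]
tool_rot: [0.692, 0.721, 0.01, 0.017]
force: [-1.2, 0.9, 0.3]
finger_gap: 0.998
```

```bash
python3 - <<'E'
from h import *
tilt();togo(.4635,-.269,.0805,91.3)
E
```

```text
t 13.10 tool z world [ 2.2  -0.49] deg; in tool axes (rx,ry) [-0.58  2.18]
t 13.10 tcp [ 0.4692 -0.2694  0.1382] phi 92.4 | todo tool mm [ 1.3 -7.9 57.4] spin 1.1 | F [-1.2  0.9  0.3] gap 1.00 tilt 2.26deg
```

Request:
apply_moves:
  increments:
    - [[0.001,-0.008,0.015,1],[0,0,0.015,0],[0,0,0.01,0],[0,0,0,0]]

```text
t: 13.5
tcp_pos: [0.465, -0.2688, 0.1001]
tool_rot: [0.695, 0.718, 0.011, 0.019]
force: [0.0, 0.0, -0.1]
finger_gap: 1.001
```

```bash
python3 - <<'E'
from h import *
tilt();togo(.4635,-.269,.0805,91.3)
E
```

```text
t 13.50 tool z world [ 2.4  -0.65] deg; in tool axes (rx,ry) [-0.73  2.38]
t 13.50 tcp [ 0.465  -0.2688  0.1001] phi 91.9 | todo tool mm [ 0.1 -2.3 19.5] spin 0.6 | F [ 0.   0.  -0.1] gap 1.00 tilt 2.49deg
```

Request:
apply_moves:
  increments:
    - [[0,-0.002,0.01,0.5],[0,0,0.006,0],[0,0,0.003,0],[0,0,0,0]]

```text
t: 13.9
tcp_pos: [0.4653, -0.2698, 0.0822]
tool_rot: [0.698, 0.716, 0.011, 0.021]
force: [-0.2, -0.1, 0.0]
finger_gap: 1.001
```

```bash
python3 - <<'E'
from h import *
tilt();togo(.4635,-.269,.0805,91.3)
E
```

```text
t 13.90 tool z world [ 2.61 -0.83] deg; in tool axes (rx,ry) [-0.9   2.59]
t 13.90 tcp [ 0.4653 -0.2698  0.0822] phi 91.4 | todo tool mm [ 0.9 -1.8  1.6] spin 0.1 | F [-0.2 -0.1  0. ] gap 1.00 tilt 2.74deg
```

Request:
apply_moves:
  increments:
    - [[0.001,-0.002,0.001,0],[0,0,0,0]]

```text
t: 14.1
tcp_pos: [0.4633, -0.2689, 0.0812]
tool_rot: [0.698, 0.716, 0.011, 0.022]
force: [0.2, -0.1, 0.2]
finger_gap: 0.998
```

Request:
apply_moves:
  increments:
    - [[0,0,0,0],[0,0,0,0],[0,0,0,0],[0,0,0,0],[0,0,0,0]]
  fingers: 0
  newtons: 40

```text
t: 14.6
tcp_pos: [0.4632, -0.269, 0.0821]
tool_rot: [0.698, 0.716, 0.011, 0.022]
force: [-0.0, -0.4, -1.9]
finger_gap: 0.53
```

Request:
apply_moves:
  increments:
    - [[0,0,0,0],[0,0,0,0]]
  newtons: 60

```text
t: 14.8
tcp_pos: [0.4632, -0.269, 0.0822]
tool_rot: [0.698, 0.716, 0.011, 0.022]
force: [-0.2, -0.3, 0.3]
finger_gap: 0.522
```

```bash
python3 - <<'E'
from h import *
tilt();togo(.4635,-.269,.0805,91.3)
p,d=manip.snapshot('wrist');cv2.imwrite('pics/w9.png',p[:,:,::-1])
E
```

```text
t 14.80 tool z world [ 2.64 -0.87] deg; in tool axes (rx,ry) [-0.94  2.61]
t 14.80 tcp [ 0.4632 -0.269   0.0822] phi 91.5 | todo tool mm [0.  0.2 1.7] spin 0.2 | F [-0.2 -0.3  0.3] gap 0.52 tilt 2.78deg
```

View pics/w9.png

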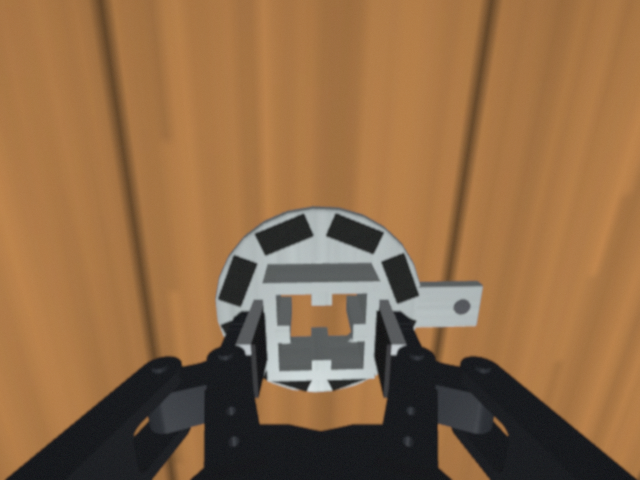

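The gap is 0.52, so it is gripped square with the tab to the right at (461,306). Now I lift and carry it over.

Request:
apply_moves:
  increments:
    - [[0,0,-0.01,0],[0,0,-0.03,0],[0,0,-0.03,0],[0,0,-0.03,0],[0,0,-0.03,0]]

```text
t: 15.35
tcp_pos: [0.4541, -0.2645, 0.2117]
tool_rot: [0.698, 0.716, 0.01, 0.014]
force: [0.7, -0.1, -2.5]
finger_gap: 0.525
```

```bash
python3 - <<'E'
from h import *
tilt();togo(.562,.022,.225,104.6)
E
```

```text
t 15.35 tool z world [ 1.96 -0.25] deg; in tool axes (rx,ry) [-0.3   1.96]
t 15.35 tcp [ 0.4541 -0.2645  0.2117] phi 91.5 | todo tool mm [283.6 115.6 -10.9] spin -13.1 | F [ 0.7 -0.1 -2.5] gap 0.52 tilt 1.98deg
```

Request:
apply_moves:
  increments:
    - [[0.035,0.014,-0.003,0],[0.035,0.014,-0.003,0],[0.035,0.014,-0.003,0],[0.035,0.014,-0.002,0],[0.035,0.014,0,0]]

```text
t: 15.85
tcp_pos: [0.5216, -0.0888, 0.231]
tool_rot: [0.702, 0.712, 0.011, 0.021]
force: [0.3, 0.1, -3.0]
finger_gap: 0.522
```

```bash
python3 - <<'E'
from h import *
tilt();togo(.562,.022,.225,104.6)
E
```

```text
t 15.85 tool z world [ 2.55 -0.82] deg; in tool axes (rx,ry) [-0.85  2.54]
t 15.85 tcp [ 0.5216 -0.0888  0.231 ] phi 90.8 | todo tool mm [110.3  41.8   6.3] spin -13.8 | F [ 0.3  0.1 -3. ] gap 0.52 tilt 2.68deg
```

Request:
apply_moves:
  increments:
    - [[0.032,0.012,0,0],[0.032,0.012,0,0],[0.025,0.01,0,0],[0,0,0,-7],[0,0,0,-7]]

```text
t: 16.35
tcp_pos: [0.5529, 0.0113, 0.2319]
tool_rot: [0.604, 0.797, 0.008, 0.02]
force: [-0.3, 0.4, -3.6]
finger_gap: 0.522
```

```bash
python3 - <<'E'
from h import *
tilt();togo(.562,.022,.2,104.6)
T=pose(); p,d=manip.snapshot('wrist'); cv2.imwrite('pics/w10.png',p[:,:,::-1]); np.savez('pics/w10.npz',T=T,p=p,d=d)
circ('wrist',d,.01,.062,(.562,.022),T)
zf=T[2,3]-.082+.006
W=cloud('wrist',d,T); v=W[215:262,315:325]; print(zf,v[::10,5].round(4))
E
```

```text
t 16.35 tool z world [ 2.37 -0.66] deg; in tool axes (rx,ry) [-1.28  2.1 ]
t 16.35 tcp [0.5529 0.0113 0.2319] phi 105.7 | todo tool mm [ 8.5 10.5 32.2] spin 1.1 | F [-0.3  0.4 -3.6] gap 0.52 tilt 2.46deg
wrist circle r 0.062 centre [0.5624 0.0216] inliers 51 / 53
0.15593208122510144 [[0.5436 0.0543 0.1555]
 [0.5446 0.0504 0.1568]
 [0.5458 0.046  0.1563]
 [0.5473 0.0412 0.1549]
 [0.5486 0.0366 0.1544]]
```

View pics/w10.png

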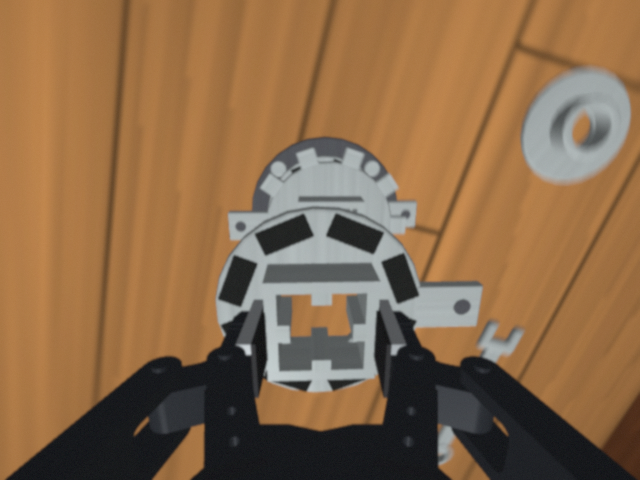

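Lower tab at (403,212) and disc tab at (461,306) both point right. The target TCP, corrected for tilt, is about (.560, .0217).

```bash
python3 - <<'E'
from h import *
togo(.560,.0217,.205,104.6)
E
```

```text
t 16.40 tcp [0.5528 0.0114 0.2319] phi 105.9 | todo tool mm [ 8.6  8.8 27.1] spin 1.3 | F [ 0.4  0.5 -2.7] gap 0.53 tilt 2.45deg
```

Request:
apply_moves:
  increments:
    - [[0.009,0.008,0.0,1],[0,0,0.015,0],[0,0,0.015,0],[0,0,0.0,0],[0,0,0,0]]

```text
t: 16.9
tcp_pos: [0.5573, 0.0224, 0.2022]
tool_rot: [0.614, 0.789, 0.008, 0.019]
force: [0.5, 1.0, -2.1]
finger_gap: 0.521
```

```bash
python3 - <<'E'
from h import *
tilt();togo(.560,.0217,.185,104.6)
T=pose(); p,d=manip.snapshot('wrist'); cv2.imwrite('pics/w11.png',p[:,:,::-1]); np.savez('pics/w11.npz',T=T,p=p,d=d)
p2,d2=manip.snapshot('scene'); cv2.imwrite('pics/s11.png',cv2.resize(p2[190:310,260:400,::-1],None,fx=5,fy=5))
circ('wrist',d,.01,.062,(.562,.022),T)
zf=T[2,3]-.082+.006
circ('wrist',d,zf,.048,(.562,.022),T);circ('scene',d2,zf,.048,(.562,.022),None);circ('scene',d2,.01,.062,(.562,.022),None)
E
```

```text
t 16.90 tool z world [ 2.22 -0.63] deg; in tool axes (rx,ry) [-1.16  2.  ]
t 16.90 tcp [0.5573 0.0224 0.2022] phi 104.3 | todo tool mm [-1.   1.8 17.3] spin -0.3 | F [ 0.5  1.  -2.1] gap 0.52 tilt 2.31deg
wrist circle r 0.062 centre [0.5624 0.0217] inliers 53 / 55
wrist circle r 0.048 centre [0.5599 0.023 ] inliers 74 / 105
scene circle r 0.048 centre [0.5606 0.0231] inliers 43 / 99
scene circle r 0.062 centre [0.5624 0.0223] inliers 40 / 68
```

View pics/s11.png

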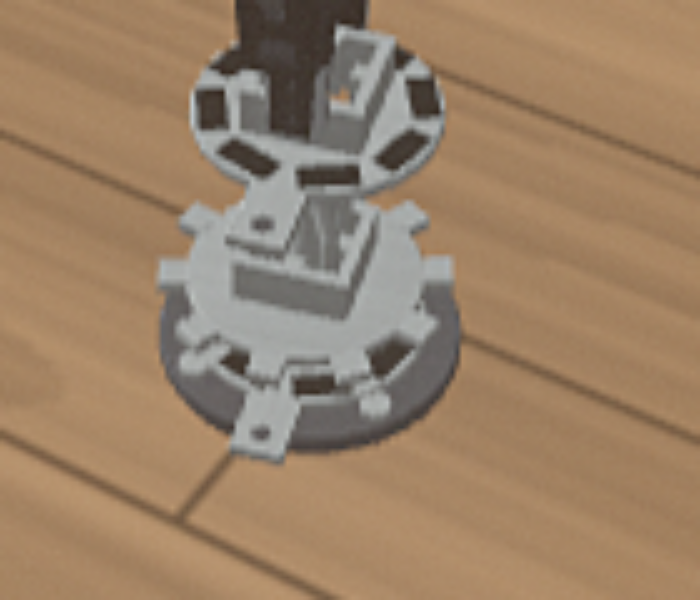

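Request:
apply_moves:
  increments:
    - [[-0.001,0.002,0.005,0],[0,0,0.008,0],[0,0,0.006,0],[0,0,0,0]]

```text
t: 17.4
tcp_pos: [0.5614, 0.0211, 0.1837]
tool_rot: [0.614, 0.789, 0.009, 0.02]
force: [-0.4, -0.4, -3.1]
finger_gap: 0.52
```

```bash
python3 - <<'E'
from h import *
tilt();togo(.5597,.0215,.165,104.6)
E
```

```text
t 17.40 tool z world [ 2.45 -0.67] deg; in tool axes (rx,ry) [-1.25  2.21]
t 17.40 tcp [0.5614 0.0211 0.1837] phi 104.2 | todo tool mm [ 1.2 -2.3 18.6] spin -0.4 | F [-0.4 -0.4 -3.1] gap 0.52 tilt 2.54deg
```

Request:
apply_moves:
  increments:
    - [[0.0008,-0.002,0.004,0],[0,-0.0003,0.004,0],[0,0,0.002,0],[0,0,0,0]]

```text
t: 17.8
tcp_pos: [0.559, 0.0212, 0.1723]
tool_rot: [0.614, 0.789, 0.008, 0.02]
force: [0.6, 0.6, -1.9]
finger_gap: 0.519
```

```bash
python3 - <<'E'
from h import *
tilt();togo(.5597,.0215,.1445,104.6)
T=pose(); p,d=manip.snapshot('wrist'); cv2.imwrite('pics/w12.png',cv2.resize(p[270:400,240:400,::-1],None,fx=4,fy=4))
W=cloud('wrist',d,T); m=(abs(W[...,2]-.087)<.004)&(d>0); m[:, :290]=0; m[:,350:]=0
v,u=np.nonzero(m); print(len(u), W[m][:,:2].mean(0), proj('wrist',[.5624,.022,.088],T))
zf=T[2,3]-.082+.006
circ('wrist',d,zf,.048,(.562,.022),T)
E
```

```text
t 17.80 tool z world [ 2.39 -0.66] deg; in tool axes (rx,ry) [-1.22  2.15]
t 17.80 tcp [0.559  0.0212 0.1723] phi 104.2 | todo tool mm [ 0.7 -0.3 27.8] spin -0.4 | F [ 0.6  0.6 -1.9] gap 0.52 tilt 2.48deg
162 [0.56356736 0.01526779] [[321.02101089 299.54422555]]
wrist circle r 0.048 centre [0.5619 0.0218] inliers 75 / 107
```

View pics/w12.png

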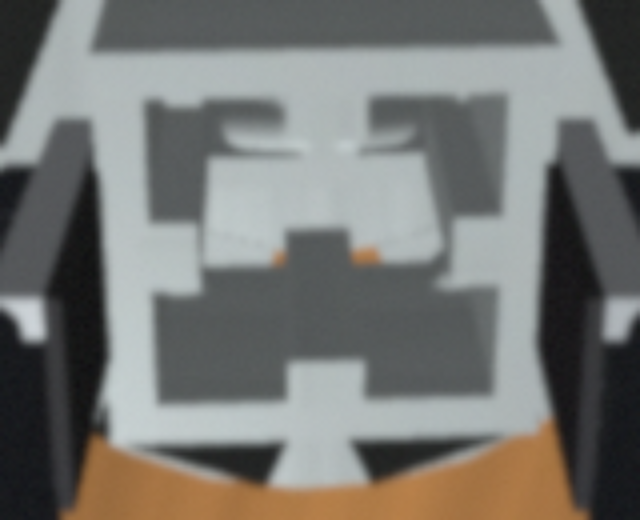

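The disc centre reads (.5619, .0218) against the hub's (.5624, .022), so it is aligned. Continuing down, with home expected at TCP z of about 0.144.

Request:
apply_moves:
  increments:
    - [[0,0,0.004,0],[0,-0.0003,0.004,0],[0,-0.0003,0.004,0],[0,0,0,0]]

```text
t: 18.25
tcp_pos: [0.5594, 0.0209, 0.1599]
tool_rot: [0.614, 0.789, 0.009, 0.021]
force: [-0.6, 0.6, -2.9]
finger_gap: 0.523
```

```bash
python3 - <<'E'
from h import *
tilt();togo(.5595,.0215,.144,104.6)
E
```

```text
t 18.25 tool z world [ 2.47 -0.67] deg; in tool axes (rx,ry) [-1.25  2.23]
t 18.25 tcp [0.5594 0.0209 0.1599] phi 104.2 | todo tool mm [ 0.9 -0.4 15.8] spin -0.4 | F [-0.6  0.6 -2.9] gap 0.52 tilt 2.56deg
```

Request:
apply_moves:
  increments:
    - [[0.0005,0,0.004,0],[0,-0.0003,0.004,0],[0,0,0.003,0],[0,0,0,0]]

```text
t: 18.65
tcp_pos: [0.5596, 0.0212, 0.1477]
tool_rot: [0.614, 0.789, 0.009, 0.021]
force: [-0.4, 0.5, -2.4]
finger_gap: 0.522
```

```bash
python3 - <<'E'
from h import *
tilt();togo(.5595,.0215,.144,104.6)
E
```

```text
t 18.65 tool z world [ 2.47 -0.67] deg; in tool axes (rx,ry) [-1.25  2.23]
t 18.65 tcp [0.5596 0.0212 0.1477] phi 104.2 | todo tool mm [ 0.4 -0.1  3.7] spin -0.4 | F [-0.4  0.5 -2.4] gap 0.52 tilt 2.56deg
```

Request:
apply_moves:
  increments:
    - [[0,0,0.002,0],[0,0,0.002,0],[0,0,0,0]]

```text
t: 18.95
tcp_pos: [0.5599, 0.0211, 0.1443]
tool_rot: [0.614, 0.789, 0.009, 0.021]
force: [-0.4, 0.9, -1.9]
finger_gap: 0.522
```

```bash
python3 - <<'E'
from h import *
tilt();togo(.5595,.0215,.144,104.6)
E
```

```text
t 18.95 tool z world [ 2.51 -0.68] deg; in tool axes (rx,ry) [-1.27  2.26]
t 18.95 tcp [0.5599 0.0211 0.1443] phi 104.2 | todo tool mm [ 0.5 -0.3  0.3] spin -0.4 | F [-0.4  0.9 -1.9] gap 0.52 tilt 2.60deg
```

Request:
apply_moves:
  increments:
    - [[0,0,0.002,0],[0,0,0,0]]

```text
t: 19.15
tcp_pos: [0.5602, 0.0209, 0.1447]
tool_rot: [0.614, 0.789, 0.009, 0.022]
force: [0.4, -0.1, -3.1]
finger_gap: 0.517
```

Request:
apply_moves:
  increments:
    - [[0,0,0.002,0],[0,0,0.002,0]]

```text
t: 19.35
tcp_pos: [0.5606, 0.0208, 0.144]
tool_rot: [0.614, 0.789, 0.009, 0.022]
force: [-6.6, 0.2, 21.3]
finger_gap: 0.522
```

```bash
python3 - <<'E'
from h import *
tilt();togo(.5595,.0215,.144,104.6)
p,d=manip.snapshot('scene'); cv2.imwrite('pics/s13.png',cv2.resize(p[190:310,260:400,::-1],None,fx=5,fy=5))
E
```

```text
t 19.35 tool z world [ 2.67 -0.73] deg; in tool axes (rx,ry) [-1.37  2.4 ]
t 19.35 tcp [0.5606 0.0208 0.144 ] phi 104.2 | todo tool mm [ 1.  -0.9 -0.1] spin -0.4 | F [-6.6  0.2 21.3] gap 0.52 tilt 2.77deg
```

View pics/s13.png

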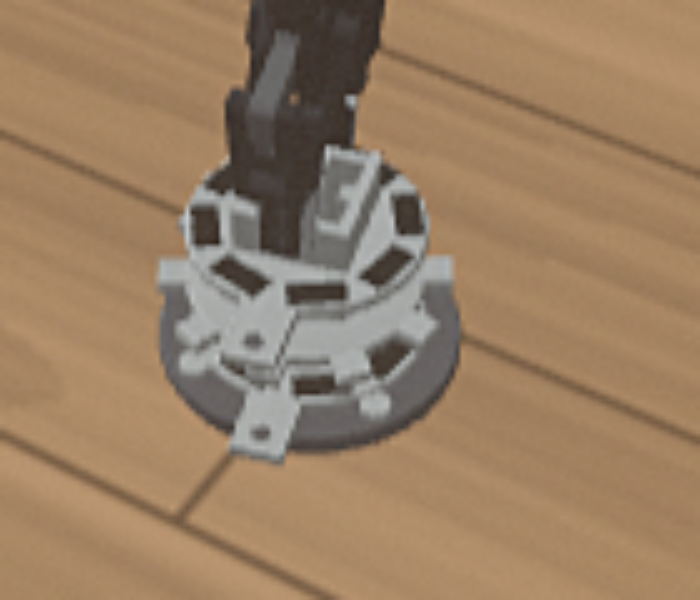

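The disc touches at the expected height (0.144), with its tab over the lower one. Releasing.

Request:
apply_moves:
  increments:
    - [[0,0,-0.0005,0],[0,0,0,0],[0,0,0,0],[0,0,0,0],[0,0,0,0]]
  fingers: 1

```text
t: 19.9
tcp_pos: [0.5621, 0.0205, 0.145]
tool_rot: [0.614, 0.789, 0.01, 0.024]
force: [-0.4, 0.4, -0.4]
finger_gap: 0.999
```

Request:
apply_moves:
  increments:
    - [[0,0,-0.005,0],[0,0,-0.02,0],[0,0,-0.03,0],[0,0,-0.03,0],[0,0,-0.03,0]]

```text
t: 20.4
tcp_pos: [0.5537, 0.0223, 0.2586]
tool_rot: [0.614, 0.789, 0.007, 0.018]
force: [-0.6, -0.4, 0.2]
finger_gap: 1.002
```

```bash
python3 - <<'E'
from h import *
tilt();togo(.5595,.0215,.25,104.6)
T=pose(); p,d=manip.snapshot('wrist'); cv2.imwrite('pics/w14.png',p[:,:,::-1])
p2,d2=manip.snapshot('scene'); cv2.imwrite('pics/s14.png',cv2.resize(p2[190:310,260:400,::-1],None,fx=5,fy=5))
plate('wrist',p,d,(.562,.022),.068,T,rmin=.06,vmin=120)
circ('wrist',d,.068,.048,(.562,.022),T)
W=cloud('wrist',d,T); q=(d>0)&(abs(W[...,2]-.068)<.006)&(np.hypot(W[...,0]-.562,W[...,1]-.022)<.046); X=W[q]
A=np.linalg.lstsq(np.c_[X[:,:2],np.ones(len(X))],X[:,2],rcond=None)[0]; print('flange tilt deg',np.degrees(np.hypot(*A[:2])),'z med',np.median(X[:,2]))
print(manip.sense()['force'])
E
```

```text
t 20.40 tool z world [ 2.16 -0.65] deg; in tool axes (rx,ry) [-1.16  1.93]
t 20.40 tcp [0.5537 0.0223 0.2586] phi 104.2 | todo tool mm [-2.   5.1  8.8] spin -0.4 | F [-0.6 -0.4  0.2] gap 1.00 tilt 2.26deg
centre [0.5633 0.0205] boss [46.  46.6] ang 14.5 tab ang 44.5 1064 rmax 0.0763 boss z 0.0880
wrist circle r 0.048 centre [0.5637 0.0208] inliers 97 / 120
flange tilt deg 0.257830749710076 z med 0.06869594704052512
[ 1.44340602  0.40081021 -0.30630379]
```

View pics/w14.png

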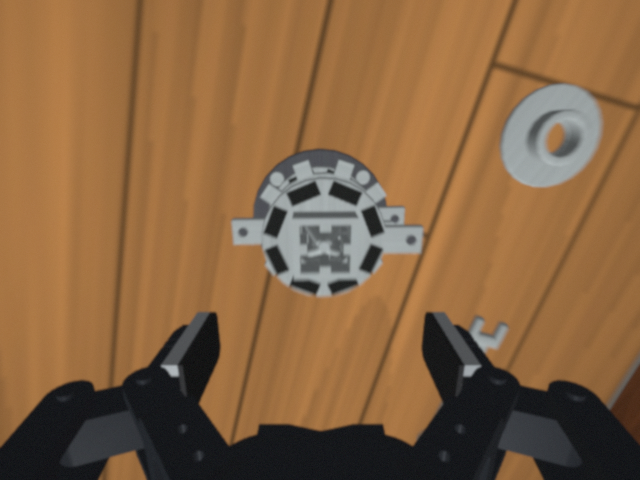

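View pics/s14.png

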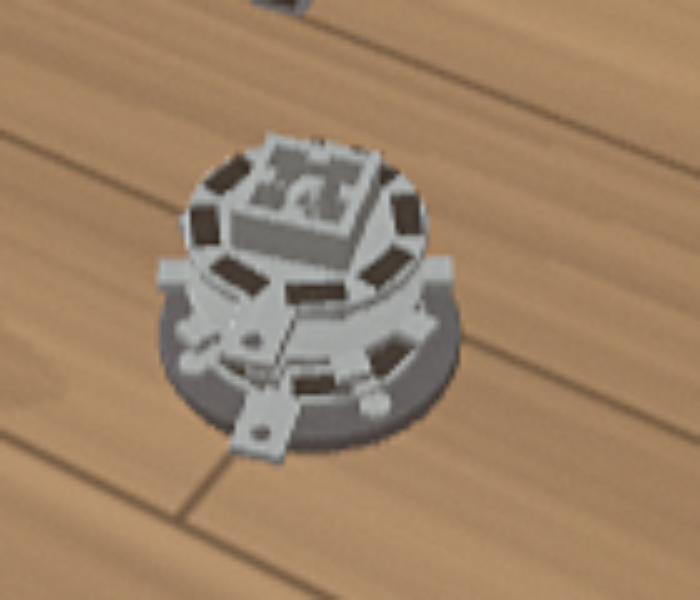

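Both plates are seated: disc boss top at z 0.088, flange tilt 0.3°, tabs alternating. The computed tab angle of 44.5° is a mask artefact, because lower parts fell inside the ring. The boss angle is 14.5° and the pictures show the disc's tab over the lower one.

Request:
apply_moves:
  increments:
    - [[0,0,0,0],[0,0,0,0],[0,0,0,0]]

```text
t: 20.8
tcp_pos: [0.5552, 0.0222, 0.261]
tool_rot: [0.614, 0.789, 0.009, 0.022]
force: [-0.2, 0.2, 0.3]
finger_gap: 1.002
```

```bash
python3 -c "
from station import manip
print(manip.sense()['t'],manip.sense()['qd'].round(3)); print(manip.sign_off())"
```

```text
20.8 [-0.001  0.011  0.008 -0.    -0.006 -0.002]
the job is handed in; nothing more can be done
None
```

I put the separator on the hub with its tab opposite the lower disc's, then the loose lined disc on top with its tab over the lower one. Each was lowered on the splines until it pressed at about 21 N, then released. I handed the job in at 20.8 s; no verdict was reported.

- **Separator:** after release its boss top was at 62 mm, which is the fully-home height. Its centre was about 2 mm off the hub axis and its tab about 1.5° from exactly opposite. I did not measure it again once the disc was on; it looked unmoved in the last pictures.
- **Loose disc:** its boss top was at 88 mm, also fully home. It was tilted about 0.3° and its centre was about 2 mm off the axis. Its boss flats were at 14.5° against the hub's roughly 14.6°.
- **Robot:** the gripper was open and clear above the stack, with the arm at rest.

One check disagreed: the final automatic tab angle for the loose disc read 44.5°. I took that as a masking error, because lower parts of the stack fell inside the measured ring. The boss angle and both camera views showed the disc's tab over the lower one.

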